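# Slide the vial rack into the reader bay past its keeper gate

### The arm

A 6-joint arm with a two-finger parallel gripper is mounted at the origin on the work surface; the furniture and walls round the work are solid. World frame = base frame: x ahead of the robot, y to its left, z up, the work surface at z = 0. Lengths are in m, angles in rad, forces in N, time in s.
With the tool pointing down it reaches from about 0.35 to 0.775 m from the base axis. Payload 5.5 kg.
Tool frame: the origin (TCP) lies at the very end of the fingers, on their centre line; the grasp point (between the pads) lies 19 mm behind it; z points along the fingers, y is the line along which they close (so a half turn about z gives the same grasp; the last joint's range is limited). The gripper opens to 85 mm and grips with 20 to 120 N. Pads are 22 mm wide; open, the fingers measure 114 mm over their backs; the gripper's body (76 mm by 85 mm) begins 54 mm behind the grasp point. The pads swing forward as they close: fully open they stand 13 mm farther back than shut.
Start: joints at [1.118, 0.313, 0.046, 1.304, 0, 1.431], TCP at [0.177, 0.547, 0.231] pointing down, gripper open.
Joint ranges: [-2.76, 2.76], [-0.86, 1.69], [-1.03, 1.26], [-2.2, 2.34], [-1.47, 1.5], [-3.14, 3.14]. Speed limits (rad/s): [2.57, 2.57, 3.14, 3.14, 3.14, 3.14].

### API

Orientations are given as a unit quaternion [w, x, y, z].
In Python, from workcell import env, viewer, nets gives the robot as it stands. The module is installed in compiled form; this text tells all that it offers.
- The arm moves only by the shell command python3 -m creep 'ROWS' [OPENING] [FORCE]. ROWS is a JSON list of rows, 1 to 8 of them, each of 6 numbers: dx, dy, dz in m, then a rotation vector rx, ry, rz in rad; each row is the pose to reach, as a shift and turn from the pose commanded when the command began, along the tool's axes at that moment; what a row does not reach only later rows make up. A row lasts 1/8 s, in which the tool goes at most 0.0625 m and 0.188 rad, less where a joint would pass 70% of its speed; a pose out of reach is approached as far as the arm can. OPENING is the finger opening in m, set as the command begins (- or left out keeps the last). The fingers move at their own pace and stop on an object; FORCE is the grip in N (left out, the last holds). Time passes only in rows, so rows that do not move let the fingers close. It prints the time, the measured TCP pose, the force, the opening and the grip force at its end.
- env.get_state(): the state, without advancing time (a new reading comes with each control period).
- viewer.read_camera(name): name is "scene" or "top" or "wrist"; returns a dict with "image" (480x640x3 uint8, red, green, blue), "K" (3x3 intrinsics, pixels), "R" (3x3) and "t" (3): a world point X has camera coordinates R X + t. Camera axes: x right, y down, z forward; pixel columns grow to the right and rows downward; lengths in m; the calibration is good to about 2 mm. A picture is of the moment at which its call begins. There is no depth.
- env.hand_in(): hands the job in; it is judged then, once.
Trained networks look in a picture, given as the dict that the camera call returned (one of the last four; its "shot" number tells which), for a name from the list of things; names that differ only in an ending like _2 or _b are one class to them, and where a whole thing is asked for, a point or a joint stands for the part that bears it (a point fixed in the world has none). Each returns a list of dicts, best first, with "confidence" (0 to 1); they miss things now and then, are a little off and sometimes report something else, mostly with a low value. They report only what shows in the picture. A call takes as long as a camera call.
- nets.outline_of(label, picture): "region" (480x640 bool, what is visible of it) and "box" ([left, top, right, bottom] in pixels, round what is visible of it).
The state is a dict: "clock": time; "joint_pos": joint angles; "qvel": joint speeds; "tau": joint torques, N m; "tcp_pos": TCP position; "orientation": TCP orientation; "wrist_force": force on the tool from outside, world axes, zero at the start; "ft_torque": the same for the moment, N m; "finger_gap": finger opening in m; "grip_force": force on a finger pad.
Only numpy, scipy, OpenCV 4.12 (cv2) and the standard library are available. Lean on these libraries where they do the work, as an engineer would, in place of code of your own. Each camera call takes 0.05 s, during which the arm holds its last target. There are 200 camera calls.

### The job

Load the blue vial rack into the reader bay. With a fingertip, hold the yellow spring-loaded keeper gate up (its long release bar outside the chute lifts it when pressed in towards the wall), and keep it up while you push the rack along the chute under it until it sits fully home against the two rubber bumpers; then let the gate spring shut behind the rack. Only push: do not grip or lift the rack, do not run it into the gate or let the gate come down on it, do not shove it hard, and leave the other things on the bench where they are.

Things in the scene. Friction and masses are not known exactly. Their poses are not given: they have to be found in the camera images.
- loader: Fixed grey loading station, base plate 156 (x) x 240 (y) x 6 mm; origin: centre of its underside, z up. Open-topped chute along its +y (loading direction), floor z = 6, 124 mm wide between 4 mm aluminium walls (inner faces x = -62, +62; tops z = 30; y = -94 to 94, flared 28 mm lead-ins before). A dark grey reader head closes the chute from y = 82, top z = 54. Side with the gate is -x.
- gate (a joint): Keeper gate, rad: 0 shut, 1.0 fully up. Yellow bell crank: a blade reaching into the chute at station y = 0 and a release bar hanging outside it. Pressing the bar anywhere along its length towards the chute (station +x) lifts the blade; a spring shuts it (2 to 5 N at the bar's edge). Shut, it blocks the rack, which cannot push it open; from 0.65 it clears the vial caps.
- gate_hinge (a point): Fixed point on the gate's shaft above the blade: station x = -72, y = 0, z = 56 mm. The shaft (8 mm thick) runs along station y between two steel posts (12 mm wide in x; y = -120 to -113 and 22 to 30; tops z = 64).
- bar_mid (a point): Middle of the release bar's rubber lower edge (radius 3 mm), moving with the gate. The edge is 36 mm from the shaft, runs along station y from -106 to +15 and hangs (1.05 - joint value) rad outward of plumb: gate shut, this point is at station x = -103, y = -45.5, z = 38 mm; at 0.9 rad x = -77, z = 20.
- blade_tip (a point): Centre of the rubber tip (radius 5.5 mm) of the blade, 46 mm from the shaft, moving with the gate; the blade is 6 mm thick in y, tip 8 mm. Shut: station x = -42, y = 0, z = 21 mm. Held up, the blade is about level and reaches in to station x = -20, up to z = 68: a finger in the chute passing station y = -5 must stay at x > -18.
- rack: Loose blue rack of capped 2 ml vials, about 0.18 kg, 64 (its x) x 120 (its y) mm, deck top 24 mm, caps up to 37 mm; origin: centre of its underside. Stands across the chute, its x along station +y, 2 mm play at each end; starts 8 to 32 mm short of the gate. Its long sides are open from 4 to 20 mm height: push on the deck's edge, 20 to 24 mm above the chute floor.
- home (a point): Fixed point on the chute floor under the rack's origin when the rack touches both rubber bumpers on the reader head (station x = 0, y = 41.5, z = 6 mm; its axes are the station's).
- beaker: Loose clear 100 ml beaker, 56 mm across, 68 mm high, origin under its centre; bystander.
- tube: Loose 50 ml conical tube with orange cap, lying, 109 x 35 mm; bystander.
- marker: Loose blue-capped marker pen, lying, 135 x 17 mm; bystander.
- filter_pack: Loose small carton 51 x 76 x 45 mm, origin under its centre; bystander.
- bottle: Loose blue-capped bottle, 56 mm across, 111 mm high, origin under its centre; bystander.
- notebook: Loose spiral notebook, 210 x 152 x 15 mm, origin under its centre; bystander.

How it is judged:
On the way, in this order (a step that is already met when the one before it is completed fails the run):
1. a finger holds the gate up while the rack is still short of it (value of joint gate above 0.65 rad and contact force between the fingers and gate above 0.3 N and y of rack in the frame of loader below -0.034 m), for 0.2 s.
2. the whole rack has passed the gate with the gate still held up by a finger (value of joint gate above 0.6 rad and contact force between the fingers and gate above 0.3 N and y of rack in the frame of loader above 0.0355 m), for 0.1 s.
At the end, for the whole second after the job is handed in: The rack lies flat in the bay within 4 mm of touching the bumpers (origin within 4 mm of site home along the chute, 6 mm across it), square within 0.06 rad and at rest, and the gate is shut behind it (below 0.08 rad) (y of rack in the frame of home between -0.004 and 0.004 m and x of rack in the frame of loader between -0.006 and 0.006 m and z of rack in the frame of loader below 0.01 m and angle between the x axis of rack and the y axis of loader, either way round below 0.06 rad and angle between rack's own z axis and vertical below 0.06 rad and linear speed of rack below 0.01 m/s and value of joint gate below 0.08 rad).
It fails at once if the rack is lifted more than 10 mm off the chute floor or tipped more than 0.25 rad (z of rack in the frame of loader above 0.016 m or angle between rack's own z axis and vertical above 0.25 rad).
It fails at once if the rack runs into the gate or the gate comes down on the rack (more than 1.5 N) (contact force between gate and rack above 1.5 N).
It fails at once if the rack is shoved with more than 40 N (contact force between the fingers and rack above 40 N).
It fails at once if a bystander is moved more than 20 mm (distance of any of beaker, tube, marker, filter_pack, bottle, notebook from where it was at the start of the episode above 0.02 m).
It also fails if it takes over 58 s, if anything falls off the work surface, if the arm or the gripper's body presses on something with over 40 N, if the wrist force passes 120 N, or if a joint passes its speed limit or range.

## Working session

There is one attempt and no reset: what is moved stays moved. The work goes in short steps, Python scripts to look and compute and a shell command to move; the robot and the scene stay as the last step left them, time stands still between calls to the robot, and variables do not carry over. Pictures are saved under pics/ and viewed, at most 10 in all, crops included, and the job is handed in when it is done.

```bash
mkdir -p pics; cat > h.py <<'E'
from workcell import env, viewer, nets
import numpy as np, cv2
def px(c,X):
    X=np.atleast_2d(X); p=(c["R"]@X.T).T+c["t"]; q=(c["K"]@p.T).T; return q[:,:2]/q[:,2:]
def ray(c,uv,z):
    uv=np.atleast_2d(uv); d=np.c_[uv,np.ones(len(uv))]@np.linalg.inv(c["K"]).T@c["R"]; o=-c["R"].T@c["t"]
    return o+d*((z-o[2])/d[:,2])[:,None]
E
python3 - <<'E'
from h import *
s=env.get_state(); print(s)
for n in ("top","scene"):
    c=viewer.read_camera(n); cv2.imwrite(f"pics/{n}0.png",c["image"][:,:,::-1]); print(n,-c["R"].T@c["t"])
    for l in ("loader","rack","gate","beaker","tube","marker","filter_pack","bottle","notebook"):
        r=nets.outline_of(l,c)
        print(l,[(round(x["confidence"],2),np.round(x["box"]).tolist()) for x in r[:2]])
E
```

```text
{'clock': 0.0, 'joint_pos': array([ 1.11841863e+00,  3.13996483e-01,  4.49768717e-02,  1.30358200e+00,
       -2.14561332e-05,  1.43121778e+00]), 'qvel': array([-0.00038578, -0.00120901,  0.00042996, -0.00123425, -0.00095625,
       -0.00094545]), 'tau': array([ 1.11399511e-04, -4.80629933e+01,  2.98533243e+01,  1.95029809e-02,
       -2.93596649e-04,  2.71285522e-06]), 'tcp_pos': array([0.17672148, 0.54663874, 0.23041023]), 'orientation': array([-2.53016599e-04,  1.55762670e-01,  9.87794096e-01, -8.66520328e-04]), 'wrist_force': array([-0.57671141,  0.06077323,  0.02868819]), 'ft_torque': array([-0.02615301,  0.0555911 ,  0.01428589]), 'grip_force': 0.0, 'finger_gap': 0.0854766999870651}
top [ 0.34210756 -0.01794993  1.39887318]
loader [(0.59, [334.0, 166.0, 439.0, 252.0]), (0.41, [305.0, 207.0, 327.0, 230.0])]
rack [(0.6, [395.0, 180.0, 426.0, 231.0])]
gate [(0.72, [393.0, 179.0, 426.0, 232.0]), (0.7, [333.0, 168.0, 439.0, 251.0])]
beaker [(0.89, [306.0, 205.0, 328.0, 233.0]), (0.68, [155.0, 248.0, 220.0, 337.0])]
tube []
marker [(0.88, [394.0, 274.0, 451.0, 294.0])]
filter_pack [(0.63, [193.0, 212.0, 226.0, 239.0])]
bottle [(0.57, [205.0, 171.0, 234.0, 196.0]), (0.4, [153.0, 251.0, 221.0, 338.0])]
notebook [(0.63, [153.0, 250.0, 222.0, 340.0])]
scene [-0.51628159 -0.5545718   0.78318487]
loader [(0.76, [345.0, 229.0, 471.0, 313.0])]
rack [(0.81, [413.0, 261.0, 456.0, 295.0])]
gate [(0.88, [370.0, 264.0, 438.0, 304.0])]
beaker [(0.73, [317.0, 235.0, 342.0, 272.0])]
tube [(0.59, [348.0, 308.0, 402.0, 327.0]), (0.29, [320.0, 233.0, 342.0, 269.0])]
marker [(0.62, [378.0, 330.0, 449.0, 348.0]), (0.54, [415.0, 260.0, 456.0, 295.0])]
filter_pack [(0.96, [218.0, 218.0, 250.0, 235.0])]
bottle [(0.84, [252.0, 181.0, 270.0, 225.0]), (0.39, [316.0, 234.0, 342.0, 273.0])]
notebook []
```

```bash
python3 - <<'E'
import cv2
a=cv2.imread("pics/top0.png")[140:330,270:480]; cv2.imwrite("pics/t1.png",cv2.resize(a,None,fx=3.1,fy=3.1,interpolation=2))
a=cv2.imread("pics/scene0.png")[200:360,300:500]; cv2.imwrite("pics/s1.png",cv2.resize(a,None,fx=3.5,fy=3.5,interpolation=2))
E
```

```text
(no output)
```

View pics/t1.png

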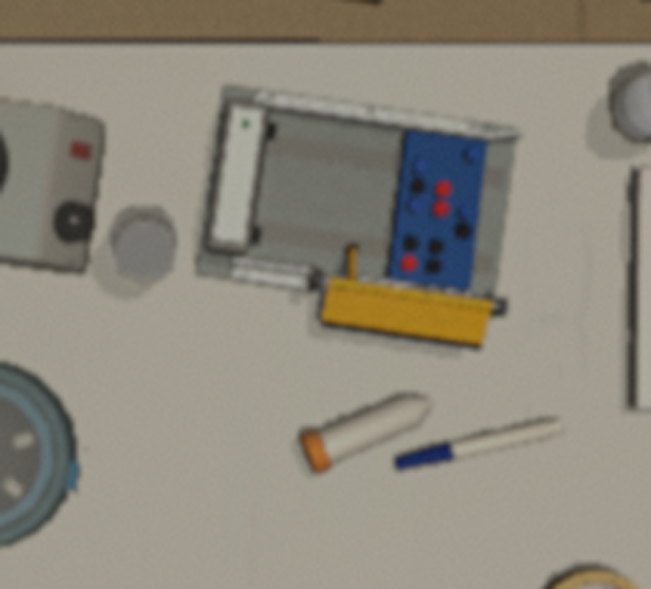

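View pics/s1.png

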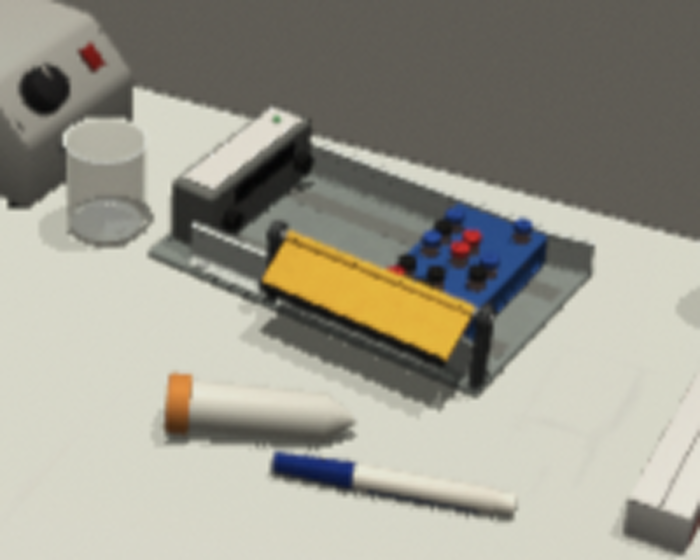

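The top crop shows the station with its +y to the left, tilted about 8°. The rack's rear edge is at crop x≈480, the yellow bar runs from (320,322) to (482,346), and the tube and marker lie clear below it. The scene crop agrees and shows the bar shut. Next I'll fit the station pose from the keypoints.

```bash
cat > fit.py <<'E'
from h import *
from scipy.optimize import least_squares
T=viewer.read_camera("top");S=viewer.read_camera("scene")
tp=[((225,87),(78,120,6)),((197,272),(-78,120,6)),((482,346),(-105,-106,38)),((320,322),(-105,15,38)),((505,305),(-72,-120,64)),((351,248),(-40,0,23)),((266,108),(58,82,54))]
sp=[((150,253),(-78,120,4)),((475,393),(-78,-120,4)),((448,358),(-105,-106,37)),((262,285),(-105,15,37)),((480,310),(-72,-116,64)),((278,224),(-72,26,64))]
def W(p,X): c,s=np.cos(p[2]),np.sin(p[2]); X=np.atleast_2d(X)/1e3; return np.c_[c*X[:,0]-s*X[:,1]+p[0],s*X[:,0]+c*X[:,1]+p[1],X[:,2]]
tu=np.array([a for a,_ in tp])/3.1+[270,140]; su=np.array([a for a,_ in sp])/3.5+[300,200]
tx=[b for _,b in tp]; sx=[b for _,b in sp]
f=lambda p:np.r_[(px(T,W(p,tx))-tu).ravel(),(px(S,W(p,sx))-su).ravel()]
e=ray(T,tu[:2],.006); d=e[0]-e[1]; y0=np.arctan2(d[1],d[0]); m=e.mean(0)
r=least_squares(f,[m[0]-.12*-np.sin(y0),m[1]-.12*np.cos(y0),y0],loss="soft_l1")
print(r.x,f(r.x).reshape(-1,2).round(1).tolist()); np.save("p.npy",r.x)
def inv(X): c,s=np.cos(r.x[2]),np.sin(r.x[2]); d=X[:,:2]-r.x[:2]; return np.c_[c*d[:,0]+s*d[:,1],-s*d[:,0]+c*d[:,1]]*1e3
rk=np.array([(405,130),(487,138),(470,290),(390,278)])/3.1+[270,140]
print("rack deck corners st",inv(ray(T,rk,.030)).round(1).tolist())
s=env.get_state(); print("tcp st",inv(s["tcp_pos"][None]))
E
python3 fit.py
```

```text
[ 0.51049287 -0.18771202 -0.14328283] [[-1.5, -1.3], [-1.4, 0.7], [-1.9, 0.4], [0.7, 0.9], [0.4, 0.3], [-0.2, -0.3], [0.6, -1.4], [-0.7, -0.2], [1.3, 0.3], [-2.1, 1.8], [0.3, 1.2], [2.4, -1.4], [0.4, -0.9]]
rack deck corners st [[57.5, -29.3], [60.7, -94.3], [-60.6, -96.9], [-60.4, -33.4]]
tcp st [[-435.04024572  679.69199369]]
```

```bash
cat > go.py <<'E'
import sys
from h import *
from scipy.spatial.transform import Rotation as Ro
p=np.load("p.npy"); s=env.get_state(); q=s["orientation"]; R=Ro.from_quat([*q[1:],q[0]])
c,sn=np.cos(p[2]),np.sin(p[2]); ex=np.array([c,sn,0]);ey=np.array([-sn,c,0]);ez=np.array([0,0,1.])
d=s["tcp_pos"]-[*p[:2],0]; st=np.array([d@ex,d@ey,d[2]])*1e3
print("t",round(s["clock"],2),"st",st.round(1),"F st",[round(float(s["wrist_force"]@e),1) for e in(ex,ey,ez)],"gap",round(s["finger_gap"],4),"q",s["joint_pos"].round(2))
M=Ro.from_matrix(np.c_[-ey*-1*-1,ex*1,-ez]) # tool y=station x, z down
m=np.c_[np.cross(ex,-ez),ex,-ez]; M=Ro.from_matrix(m)
if len(sys.argv)>3:
    t=np.array([float(a) for a in sys.argv[1:4]])
    w=np.array([*p[:2],0])+(ex*t[0]+ey*t[1]+ez*t[2])/1e3
    print("world",w.round(3),"delta tool",R.inv().apply(w-s["tcp_pos"]).round(4),"rot",(R.inv()*M).as_rotvec().round(4))
    print("world 0.42,0.15,.29:",R.inv().apply(np.array([.42,.15,.29])-s["tcp_pos"]).round(3))
E
python3 go.py -70 -110 160
```

```text
t 1.1 st [-435.   679.7  231.3] F st [-0.3, 0.7, -0.3] gap 0.0855 q [ 1.12  0.31  0.05  1.3  -0.    1.43]Traceback (most recent call last):
  File "go.py", line 8, in <module>
    M=Ro.from_matrix(np.c_[-ey*-1*-1,ex*1,-ez]) # tool y=station x, z down
  File "scipy/spatial/transform/_rotation.pyx", line 1143, in scipy.spatial.transform._rotation.Rotation.from_matrix
ValueError: Non-positive determinant (left-handed or null coordinate frame) in rotation matrix 0: [[-0.14279307  0.98975256 -0.        ]
 [-0.98975256 -0.14279307 -0.        ]
 [-0.          0.         -1.        ]].
```

```bash
sed -i '/^M=Ro/d' go.py; python3 go.py -70 -110 160
```

```text
t 1.1 st [-435.   679.7  231.3] F st [-0.3, 0.7, -0.3] gap 0.0855 q [ 1.12  0.31  0.05  1.3  -0.    1.43]
world [ 0.426 -0.287  0.16 ] delta tool [-0.493  -0.7168  0.0713] rot [ 1.0000e-04 -0.0000e+00  1.4013e+00]
world 0.42,0.15,.29: [-0.353 -0.303 -0.059]
```

```bash
python3 -m creep '[[-0.04,-0.03,-0.03,0,0,0.08],[-0.08,-0.07,-0.06,0,0,0.18],[-0.13,-0.11,-0.06,0,0,0.3],[-0.175,-0.15,-0.06,0,0,0.4],[-0.22,-0.19,-0.06,0,0,0.5],[-0.265,-0.23,-0.06,0,0,0.6],[-0.31,-0.265,-0.06,0,0,0.7],[-0.35,-0.3,-0.06,0,0,0.7]]' 0.085; python3 go.py -70 -110 160
```

```text
clock: 2.1
tcp_pos: [0.4186, 0.1522, 0.2916]
orientation: [0.0, 0.486, 0.874, 0.0]
wrist_force: [1.1, 0.5, -0.4]
finger_gap: 0.0848
grip_force: 0.0
t 2.1 st [-139.4  323.3  291.6] F st [1.0, 0.6, -0.4] gap 0.0848 q [ 0.17  0.05 -0.13  1.39  0.    1.18]
world [ 0.426 -0.287  0.16 ] delta tool [-0.3761 -0.2261  0.1314] rot [ 1.200e-03 -1.000e-04  6.999e-01]
world 0.42,0.15,.29: [-0.003 -0.     0.002]
```

```bash
python3 -m creep '[[-0.047,-0.028,0,0,0,0.09],[-0.095,-0.056,0,0,0,0.18],[-0.14,-0.084,0,0,0,0.27],[-0.19,-0.113,0,0,0,0.36],[-0.235,-0.14,0,0,0,0.45],[-0.285,-0.17,0.03,0,0,0.54],[-0.33,-0.2,0.06,0,0,0.63],[-0.376,-0.226,0.09,0,0,0.7]]'; python3 go.py -70 -110 160
python3 - <<'E'
from h import *
c=viewer.read_camera("wrist"); cv2.imwrite("pics/w1.png",c["image"][:,:,::-1]); print(-c["R"].T@c["t"],c["R"])
np.savez("w1.npz",K=c["K"],R=c["R"],t=c["t"])
E
```

```text
clock: 3.1
tcp_pos: [0.4248, -0.2861, 0.2011]
orientation: [0.001, 0.756, 0.654, 0.0]
wrist_force: [0.6, 0.9, -0.2]
finger_gap: 0.0851
grip_force: 0.0
t 3.1 st [ -70.8 -109.6  201.1] F st [0.4, 1.0, -0.2] gap 0.0851 q [-0.75  0.2  -0.18  1.19  0.    0.97]
world [ 0.426 -0.287  0.16 ] delta tool [-0.0004  0.0008  0.0411] rot [ 0.0011  0.0005 -0.0017]
world 0.42,0.15,.29: [ 0.431 -0.068 -0.089]
[ 0.43522569 -0.21261455  0.34341468] [[ 9.89512132e-01 -1.44446696e-01  9.45310423e-04]
 [-1.38570588e-01 -9.47369984e-01  2.88597134e-01]
 [-4.07913437e-02 -2.85701358e-01 -9.57450156e-01]]
```

View pics/w1.png

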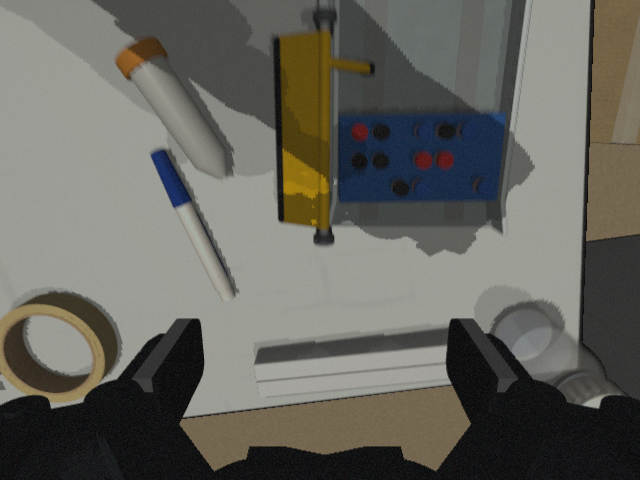

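The wrist view shows the bar edge from (275,38) to (279,221), the posts at (324,16) and (323,240), the blade tip at (374,68), and the rack's rear edge at row 202 from x 340 to 500. The fingers are still clear of all of it. I'll refine the pose with these.

```bash
cat >> fit.py <<'E'
print("---wrist")
w=np.load("w1.npz"); C={k:w[k] for k in "KRt"}
wp=[((275,38),(-106,15,38)),((279,221),(-106,-106,38)),((323,238),(-72,-116.5,64)),((324,16),(-72,26,64)),((374,68),(-37,0,23))]
wu=[a for a,_ in wp]; wx=[b for _,b in wp]
print("pre",(px(C,W(r.x,wx))-wu).round(1).tolist())
g=lambda p:np.r_[.3*f(p),(px(C,W(p,wx))-wu).ravel()]
r=least_squares(g,r.x,loss="soft_l1"); print(r.x,(px(C,W(r.x,wx))-wu).round(1).tolist(),f(r.x).reshape(-1,2).round(1).tolist())
np.save("p.npy",r.x)
print("rack",inv(ray(C,[(505,113),(500,202),(340,202)],.030)).round(1).tolist(),"white",inv(ray(C,[(255,350),(445,330)],.015)).round(1).tolist())
E
python3 fit.py; python3 go.py -73 -112 120
```

```text
[ 0.51049287 -0.18771202 -0.14328283] [[-1.5, -1.3], [-1.4, 0.7], [-1.9, 0.4], [0.7, 0.9], [0.4, 0.3], [-0.2, -0.3], [0.6, -1.4], [-0.7, -0.2], [1.3, 0.3], [-2.1, 1.8], [0.3, 1.2], [2.4, -1.4], [0.4, -0.9]]
rack deck corners st [[57.5, -29.3], [60.7, -94.3], [-60.6, -96.9], [-60.4, -33.4]]
tcp st [[ -71.83206475 -109.33267761]]
---wrist
pre [[-3.8, 3.4], [-1.5, -1.7], [-0.1, 4.4], [-1.8, -2.9], [-2.0, 0.3]]
[ 0.5118369  -0.18807214 -0.15012733] [[-1.6, 2.4], [-0.7, -2.4], [0.7, 4.0], [0.8, -3.5], [-0.1, 0.2]] [[-1.1, -2.1], [-1.4, -0.2], [-2.1, 0.1], [0.6, 0.3], [0.3, 0.1], [-0.1, -0.8], [1.0, -2.1], [-0.3, -0.8], [1.2, 0.1], [-2.2, 1.6], [0.5, 0.7], [2.4, -1.6], [0.7, -1.2]]
rack [[56.9, -29.9], [61.5, -94.1], [-59.8, -94.7]] white [[-132.4, -230.5], [34.1, -210.0]]
t 3.25 st [ -72.5 -109.7  199.3] F st [-0.5, 0.7, -0.6] gap 0.0849 q [-0.75  0.21 -0.18  1.19  0.    0.97]
world [ 0.423 -0.288  0.12 ] delta tool [-0.0025 -0.0003  0.0793] rot [-0.0031 -0.0022  0.0041]
world 0.42,0.15,.29: [ 0.431 -0.067 -0.089]
```

```bash
python3 -m creep '[[0,0,0.04,0,0,0.004],[0,0,0.08,0,0,0.004],[0,0,0.115,0,0,0.004],[0,0,0.14,0,0,0.004],[0,0,0.14,0,0,0.004]]' 0.078; python3 go.py -73 -110 10
python3 - <<'E'
from h import *
a=viewer.read_camera("scene")["image"]; cv2.imwrite("pics/s2.png",cv2.resize(a[190:350,340:520,::-1],None,fx=3.5,fy=3.5,interpolation=2))
E
```

```text
clock: 3.88
tcp_pos: [0.4242, -0.2821, 0.0608]
orientation: [-0.002, 0.756, 0.654, -0.0]
wrist_force: [0.5, -0.0, -0.2]
finger_gap: 0.0781
grip_force: 0.0
t 3.88 st [ -72.6 -106.1   60.8] F st [0.5, 0.1, -0.2] gap 0.0781 q [-0.74  0.31 -0.4   0.86  0.    0.97]
world [ 0.423 -0.286  0.01 ] delta tool [-0.004  -0.0003  0.0508] rot [-0.0026 -0.0021  0.0057]
world 0.42,0.15,.29: [ 0.427 -0.067 -0.228]
```

View pics/s2.png

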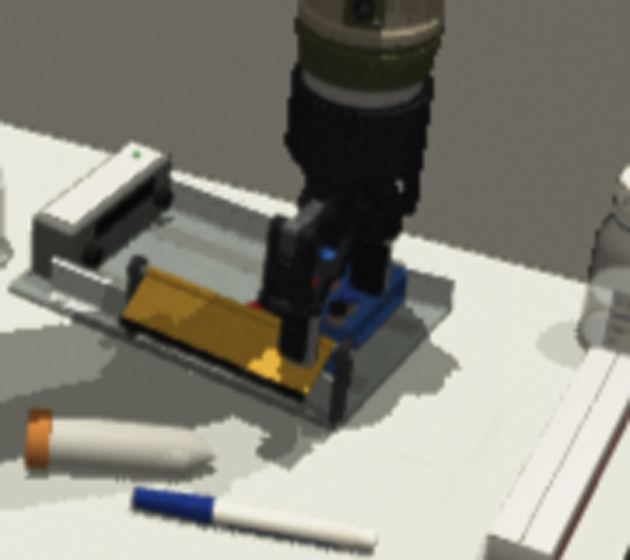

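The scene crop shows the outer finger's tip at (300,362), just beyond the bar. The inner finger is behind the rack's rear edge. I'll work out the true tip height.

```bash
python3 - <<'E'
from h import *
S=viewer.read_camera("scene"); p=np.load("p.npy"); c,s=np.cos(p[2]),np.sin(p[2])
for y in(-117,-95):
  for x in (-112,-125):
    for z in (61,71):
      X=np.array([c*x-s*y+p[0]*1e3,s*x+c*y+p[1]*1e3,z])/1e3
      print(y,x,z,((px(S,X)[0]-[340,190])*3.5).round(0))
E
```

```text
-117 -112 61 [315. 379.]
-117 -112 71 [317. 365.]
-117 -125 61 [304. 390.]
-117 -125 71 [305. 376.]
-95 -112 61 [281. 364.]
-95 -112 71 [282. 350.]
-95 -125 61 [269. 375.]
-95 -125 71 [271. 361.]
```

The tips stand about 10 mm behind the TCP, so a TCP at z≈5 mm puts them at about 15 mm. That is under the bar's edge and clear of the chute floor.

```bash
python3 -m creep '[[-0.004,0,0.01,0,0,0.004],[-0.005,0,0.03,0,0,0.004],[-0.005,0,0.05,0,0,0.004],[-0.005,0,0.056,0,0,0.004],[-0.005,0,0.056,0,0,0.004]]'; python3 go.py -44 -110 5
```

```text
clock: 4.6
tcp_pos: [0.4243, -0.2892, 0.0058]
orientation: [0.0, 0.758, 0.652, 0.0]
wrist_force: [-0.0, 0.1, 0.1]
finger_gap: 0.0776
grip_force: 0.0
t 4.6 st [ -71.4 -113.1    5.8] F st [-0.0, 0.1, 0.1] gap 0.0776 q [-0.75  0.38 -0.46  0.73  0.    0.97]
world [ 0.452 -0.29   0.005] delta tool [0.0031 0.0274 0.0008] rot [ 0. -0. -0.]
world 0.42,0.15,.29: [ 0.434 -0.07  -0.284]
```

```bash
python3 -m creep '[[0.003,0,0,0,0,0],[0.003,0.008,0,0,0,0],[0.003,0.016,0,0,0,0],[0.003,0.024,0,0,0,0],[0.003,0.028,0,0,0,0],[0.003,0.028,0,0,0,0]]'; python3 go.py -44 -110 5
python3 - <<'E'
from h import *
a=viewer.read_camera("wrist")["image"]; cv2.imwrite("pics/w3.png",a[:,:,::-1])
E
```

```text
clock: 5.35
tcp_pos: [0.4475, -0.2868, 0.0024]
orientation: [-0.006, 0.758, 0.652, -0.001]
wrist_force: [-5.7, 1.8, -6.2]
finger_gap: 0.0782
grip_force: 3.3
t 5.35 st [ -48.9 -107.2    2.4] F st [-5.9, 0.9, -6.2] gap 0.0782 q [-0.72  0.42 -0.4   0.76 -0.    1.  ]
world [ 0.452 -0.29   0.005] delta tool [-0.0028  0.0049 -0.0026] rot [-0.0109 -0.0054 -0.0007]
world 0.42,0.15,.29: [ 0.429 -0.096 -0.284]
```

View pics/w3.png

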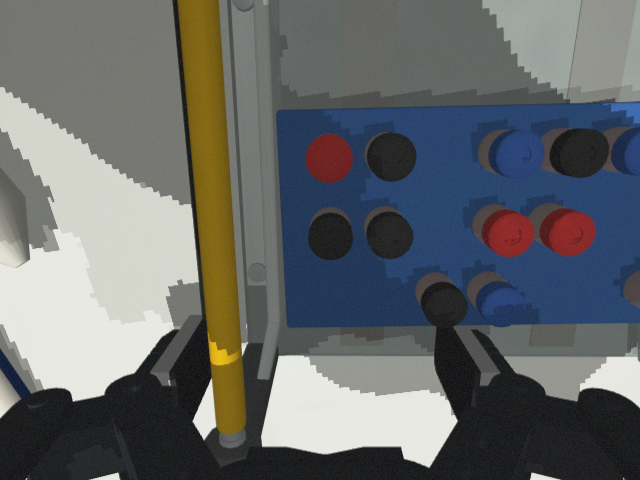

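The wrist view shows the bar (columns 180–240) now nearly plumb, pinned by the left finger. The right finger is just behind the rack's rear edge (row 325). I'll press further in, because there is about 5 mm of lag, and back off 1 mm from the rack.

```bash
python3 -m creep '[[-0.002,0.004,-0.001,0,0,0],[-0.002,0.009,-0.002,0,0,0],[-0.002,0.009,-0.002,0,0,0],[-0.002,0.009,-0.002,0,0,0]]'; python3 go.py -44 -110 5
python3 - <<'E'
from h import *
c=viewer.read_camera("wrist"); a=c["image"]; cv2.imwrite("pics/w4.png",a[:,:,::-1])
p=np.load("p.npy"); cc,s=np.cos(p[2]),np.sin(p[2])
for j in (.6,.7,.8,.9,1.0):
  th=1.05-j
  for y in (-60,15): 
    x,z=-72-36*np.sin(th)-3,56-36*np.cos(th); X=np.array([cc*x-s*y+p[0]*1e3,s*x+cc*y+p[1]*1e3,z])/1e3; print(j,y,px(c,X).round(0))
x=-72
for y,z in((-60,60),(26,64)):
    X=np.array([cc*x-s*y+p[0]*1e3,s*x+cc*y+p[1]*1e3,z])/1e3; print("shaft",y,px(c,X).round(0))
E
```

```text
clock: 5.9
tcp_pos: [0.4559, -0.2908, 0.0054]
orientation: [-0.005, 0.758, 0.652, -0.002]
wrist_force: [-10.2, 1.1, -3.9]
finger_gap: 0.078
grip_force: 5.7
t 5.9 st [ -40.  -109.9    5.4] F st [-10.3, -0.5, -3.9] gap 0.078 q [-0.71  0.43 -0.38  0.77 -0.    1.01]
world [ 0.452 -0.29   0.005] delta tool [-0.0001 -0.004   0.0004] rot [-0.0112 -0.003  -0.0006]
world 0.42,0.15,.29: [ 0.431 -0.105 -0.282]
0.6 -60 [[157. 204.]]
0.6 15 [[122. -91.]]
0.7 -60 [[169. 203.]]
0.7 15 [[138. -88.]]
0.8 -60 [[182. 203.]]
0.8 15 [[153. -86.]]
0.9 -60 [[194. 202.]]
0.9 15 [[168. -85.]]
1.0 -60 [[206. 202.]]
1.0 15 [[182. -84.]]
shaft -60 [[176. 236.]]
shaft 26 [[ 108. -309.]]
```

View pics/w4.png

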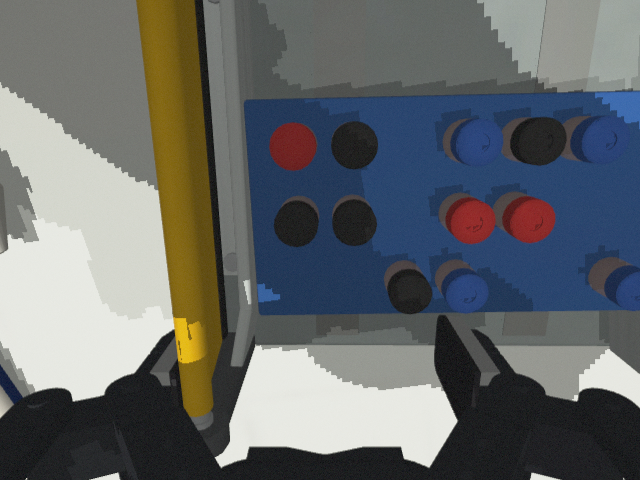

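The bar edge now shows inboard of the shaft (column 222, row 203), so the gate is at its upper stop. The rack is still clear, with its rear edge at row 312. I'll ease off 5 mm and start pushing slowly.

```bash
python3 -m creep '[[0,-0.005,0,0,0,0],[0.004,-0.005,0,0,0,0],[0.01,-0.005,0,0,0,0],[0.017,-0.005,0,0,0,0],[0.024,-0.005,0,0,0,0],[0.024,-0.005,0,0,0,0]]'; python3 go.py -46 -3 5
cat > look.py <<'E'
from h import *
c=viewer.read_camera("wrist"); a=c["image"].astype(int)
p=np.load("p.npy"); cc,s=np.cos(p[2]),np.sin(p[2])
b=(a[:,:,2]>a[:,:,0]+25)&(a[:,:,2]>60); r=[int(np.where(b[:,x])[0].max()) if b[:,x].any() else -1 for x in (280,330,380,430,500,540,580,620)]
X=ray(c,[(x,y) for x,y in zip((280,330,380,430,500,540,580,620),r)],.030)[:,:2]-p[:2]
print("rear edge st",[(round(1e3*(cc*u+s*v)),round(1e3*(cc*v-s*u),1)) for u,v in X])
y=(a[:,:,0]>90)&(a[:,:,2]<60)&(a[:,:,0]>a[:,:,1]+15); 
print("yellow cols at rows",[(q,np.where(y[q])[0][[0,-1]].tolist()) for q in (50,150,250) if y[q].any()])
E
python3 look.py
```

```text
clock: 6.7
tcp_pos: [0.4588, -0.2687, 0.0077]
orientation: [-0.001, 0.758, 0.652, -0.001]
wrist_force: [-4.7, 0.9, 1.6]
finger_gap: 0.0782
grip_force: 2.3
t 6.7 st [-40.4 -87.7   7.7] F st [-4.8, 0.2, 1.6] gap 0.0782 q [-0.68  0.41 -0.41  0.75 -0.    1.04]
world [ 0.466 -0.184  0.005] delta tool [ 0.0847 -0.0056  0.0027] rot [-0.0021  0.0004  0.0003]
world 0.42,0.15,.29: [ 0.408 -0.101 -0.282]
rear edge st [(-55, np.float64(-76.7)), (-39, np.float64(-76.3)), (-23, np.float64(-75.5)), (-7, np.float64(-75.2)), (15, np.float64(-74.4)), (28, np.float64(-74.1)), (40, np.float64(-73.7)), (53, np.float64(-74.0))]
yellow cols at rows [(50, [150, 379]), (150, [161, 309]), (250, [173, 543])]
```

```bash
python3 -m creep '[[0.006,0,0.001,0,0,0],[0.013,0,0.001,0,0,0],[0.02,0,0.001,0,0,0],[0.027,0,0.001,0,0,0],[0.034,0,0.001,0,0,0],[0.041,0,0.001,0,0,0],[0.045,0,0.001,0,0,0],[0.045,0,0.001,0,0,0]]'; python3 go.py -41 -3 5;python3 look.py
```

```text
clock: 7.75
tcp_pos: [0.4664, -0.2253, 0.007]
orientation: [0.0, 0.758, 0.652, -0.001]
wrist_force: [-5.0, -2.5, 1.1]
finger_gap: 0.0784
grip_force: 2.8
t 7.75 st [-39.3 -43.6   7. ] F st [-4.5, -3.2, 1.1] gap 0.0784 q [-0.6   0.39 -0.45  0.74 -0.    1.12]
world [ 0.471 -0.185  0.005] delta tool [ 0.0406 -0.0017  0.002 ] rot [ 0.      0.0015 -0.0002]
world 0.42,0.15,.29: [ 0.364 -0.102 -0.284]
rear edge st [(-54, np.float64(-33.9)), (-38, np.float64(-32.9)), (-22, np.float64(-32.2)), (-6, np.float64(-31.5)), (16, np.float64(-30.1)), (28, np.float64(-29.4)), (41, np.float64(-29.0)), (53, np.float64(-29.0))]
yellow cols at rows [(250, [167, 540])]
```

```bash
python3 -m creep '[[0.006,-0.001,0.001,0,0,0],[0.012,-0.001,0.001,0,0,0],[0.018,-0.001,0.001,0,0,0],[0.024,-0.001,0.001,0,0,0],[0.03,-0.001,0.001,0,0,0],[0.035,-0.001,0.001,0,0,0],[0.037,-0.001,0.001,0,0,0],[0.037,-0.001,0.001,0,0,0]]'; python3 go.py -41 -3 5;python3 look.py
```

```text
clock: 8.8
tcp_pos: [0.4713, -0.189, 0.0062]
orientation: [0.001, 0.758, 0.652, -0.001]
wrist_force: [-4.7, -4.4, 2.5]
finger_gap: 0.0779
grip_force: 3.0
t 8.8 st [-39.9  -7.    6.2] F st [-4.0, -5.0, 2.5] gap 0.0779 q [-0.54  0.37 -0.48  0.72 -0.    1.18]
world [ 0.471 -0.185  0.005] delta tool [ 0.004  -0.0011  0.0012] rot [ 0.0007  0.0022 -0.0004]
world 0.42,0.15,.29: [ 0.327 -0.101 -0.285]
rear edge st [(-54, np.float64(3.2)), (-38, np.float64(3.8)), (-23, np.float64(4.5)), (-7, np.float64(5.2)), (15, np.float64(6.3)), (27, np.float64(6.9)), (40, np.float64(7.3)), (52, np.float64(7.3))]
yellow cols at rows [(150, [289, 298]), (250, [450, 545])]
```

```bash
python3 -m creep '[[0.002,0,0,0,0,0],[0.004,0,0,0,0,0],[0.005,0,0,0,0,0],[0.005,0,0,0,0,0]]'; python3 go.py -41 -3 5;python3 look.py; python3 -m creep '[[0.001,0,0,0,0,0],[0.002,0,0,0,0,0],[0.002,0,0,0,0,0]]';python3 go.py -41 -3 5;python3 look.py
```

```text
clock: 9.35
tcp_pos: [0.4719, -0.1843, 0.0062]
orientation: [0.001, 0.758, 0.652, -0.001]
wrist_force: [-4.5, -4.6, 3.1]
finger_gap: 0.078
grip_force: 3.7
t 9.35 st [-40.   -2.3   6.2] F st [-3.8, -5.2, 3.1] gap 0.078 q [-0.53  0.37 -0.48  0.72 -0.    1.19]
world [ 0.471 -0.185  0.005] delta tool [-0.0007 -0.001   0.0012] rot [ 0.0005  0.0027 -0.0009]
world 0.42,0.15,.29: [ 0.322 -0.101 -0.285]
rear edge st [(-54, np.float64(7.8)), (-38, np.float64(8.5)), (-23, np.float64(9.2)), (-7, np.float64(9.9)), (15, np.float64(10.9)), (27, np.float64(11.2)), (40, np.float64(11.9)), (52, np.float64(11.9))]
yellow cols at rows [(150, [290, 298]), (250, [449, 545])]
clock: 9.78
tcp_pos: [0.4716, -0.1836, 0.0063]
orientation: [0.002, 0.759, 0.651, -0.002]
wrist_force: [-7.1, -8.6, 2.2]
finger_gap: 0.078
grip_force: 5.8
t 9.78 st [-40.4  -1.6   6.3] F st [-5.7, -9.6, 2.2] gap 0.078 q [-0.53  0.37 -0.48  0.72 -0.01  1.2 ]
world [ 0.471 -0.185  0.005] delta tool [-0.0014 -0.0006  0.0013] rot [-0.0004  0.0054 -0.0023]
world 0.42,0.15,.29: [ 0.32  -0.102 -0.285]
rear edge st [(-55, np.float64(9.0)), (-39, np.float64(9.6)), (-23, np.float64(10.0)), (-7, np.float64(10.3)), (14, np.float64(11.3)), (27, np.float64(11.6)), (39, np.float64(11.9)), (52, np.float64(11.9))]
yellow cols at rows [(150, [289, 300]), (250, [449, 546])]
```

```bash
python3 -m creep '[[0.001,0,0,0,0,0],[0.002,0,0,0,0,0],[0.003,0,0,0,0,0],[0.003,0,0,0,0,0]]';python3 go.py -41 -3 5;python3 look.py
python3 - <<'E'
from h import *
c=viewer.read_camera("wrist"); cv2.imwrite("pics/w9.png",c["image"][:,:,::-1])
E
```

```text
clock: 10.32
tcp_pos: [0.471, -0.1824, 0.0063]
orientation: [0.002, 0.76, 0.65, -0.004]
wrist_force: [-12.9, -15.4, 4.3]
finger_gap: 0.078
grip_force: 9.2
t 10.32 st [-41.2  -0.5   6.3] F st [-10.4, -17.1, 4.3] gap 0.078 q [-0.52  0.37 -0.48  0.72 -0.01  1.2 ]
world [ 0.471 -0.185  0.005] delta tool [-0.0025  0.0003  0.0014] rot [-0.0023  0.0093 -0.0044]
world 0.42,0.15,.29: [ 0.318 -0.102 -0.286]
rear edge st [(-55, np.float64(10.4)), (-40, np.float64(10.7)), (-24, np.float64(11.0)), (-8, np.float64(11.4)), (14, np.float64(11.6)), (26, np.float64(11.9)), (39, np.float64(12.3)), (51, np.float64(11.5))]
yellow cols at rows [(150, [286, 304]), (250, [450, 548])]
```

View pics/w9.png

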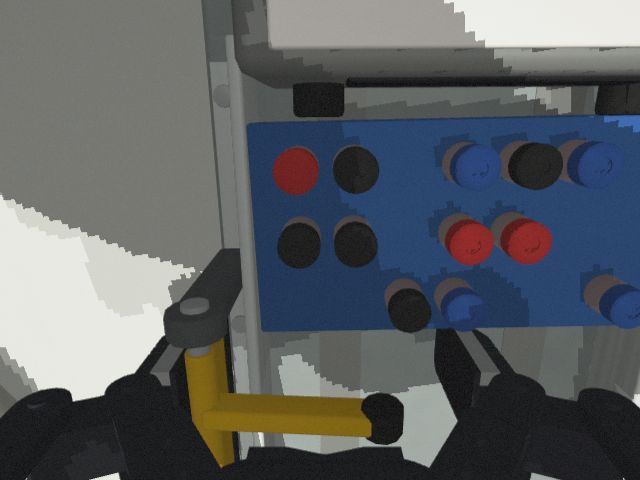

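The rack sits on the right bumper with about a 2 mm gap at the left one (row 116 against 121), within tolerance. I'll back straight out with the gate still held, clear of the blade, and only then let the bar go.

```bash
python3 -m creep '[[-0.005,0,0,0,0,0],[-0.012,0,0,0,0,0],[-0.02,0,0,0,0,0],[-0.028,0,0,0,0,0],[-0.036,0,0,0,0,0],[-0.044,0,0,0,0,0],[-0.05,0,0,0,0,0],[-0.05,0,0,0,0,0]]';python3 go.py -75 -50 5; python3 look.py
python3 -m creep '[[0,-0.006,0,0,0,0],[0,-0.012,0,0,0,0],[0,-0.018,0,0,0,0],[0,-0.024,0,0,0,0],[0,-0.03,0,0,0,0],[0,-0.035,0,0,0,0],[0,-0.035,0,0,0,0]]';python3 go.py -75 -50 100
```

```text
clock: 11.42
tcp_pos: [0.4641, -0.2267, 0.005]
orientation: [-0.001, 0.758, 0.652, 0.0]
wrist_force: [-4.6, 1.9, -1.5]
finger_gap: 0.0782
grip_force: 2.4
t 11.43 st [-41.5 -45.3   5. ] F st [-4.8, 1.2, -1.5] gap 0.0782 q [-0.61  0.39 -0.45  0.73  0.    1.11]
world [ 0.43  -0.226  0.005] delta tool [-0.0047 -0.0335  0.0001] rot [-0.002  -0.0017 -0.0001]
world 0.42,0.15,.29: [ 0.366 -0.1   -0.284]
rear edge st [(-54, np.float64(9.8)), (-40, np.float64(10.1)), (-26, np.float64(10.4)), (-12, np.float64(10.7)), (8, np.float64(11.0)), (19, np.float64(11.0)), (30, np.float64(11.3)), (41, np.float64(11.3))]
yellow cols at rows [(50, [471, 584]), (250, [173, 379])]
clock: 12.35
tcp_pos: [0.4302, -0.2221, 0.0056]
orientation: [0.0, 0.758, 0.652, 0.0]
wrist_force: [-0.1, 1.2, 0.5]
finger_gap: 0.0776
grip_force: 0.0
t 12.35 st [-75.6 -45.9   5.6] F st [-0.2, 1.1, 0.5] gap 0.0776 q [-0.64  0.33 -0.53  0.7   0.    1.08]
world [ 0.43  -0.226  0.1  ] delta tool [-0.0041  0.0007 -0.0944] rot [ 0.0003 -0.0002 -0.0001]
world 0.42,0.15,.29: [ 0.366 -0.066 -0.284]
```

```bash
python3 -m creep '[[0,-0.002,-0.02,0,0,0],[0,-0.002,-0.05,0,0,0],[0,-0.002,-0.1,0,0,0],[-0.03,-0.002,-0.14,0,0,0],[-0.06,-0.002,-0.17,0,0,0],[-0.06,-0.002,-0.17,0,0,0]]'; python3 - <<'E'
from h import *
c=viewer.read_camera("wrist"); cv2.imwrite("pics/w10.png",c["image"][:,:,::-1])
E
```

```text
clock: 13.1
tcp_pos: [0.421, -0.2843, 0.1782]
orientation: [0.003, 0.759, 0.651, 0.0]
wrist_force: [-0.3, -0.3, -0.6]
finger_gap: 0.0781
grip_force: 0.0
```

View pics/w10.png

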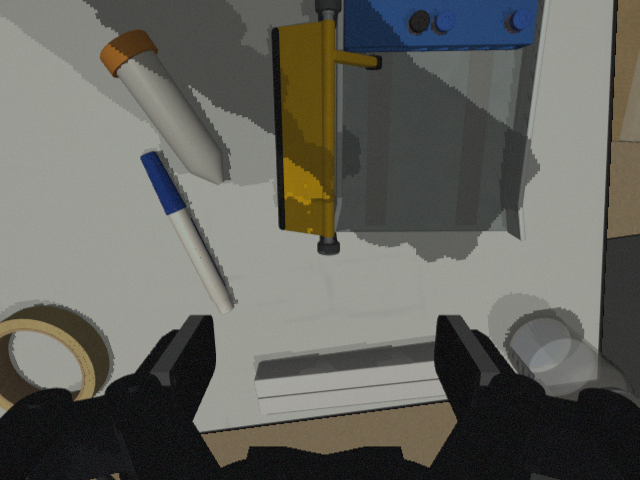

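The gate is shut, with its blade at (375,62) just behind the rack's rear edge at row 48. The tube and marker have not moved. Handing in.

```bash
python3 -c "
from workcell import env
print(env.hand_in())"
```

```text
the job is handed in; nothing more can be done
None
```

The rack is in the bay against the bumpers and the gate has sprung shut behind it. I handed the job in at about 13 s; the left bumper had roughly a 2 mm gap, which I judged within tolerance, and the hand-in call returned no verdict.

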